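# Lay out the measuring spoon, then open the push-and-turn bottle

## Task

Get the bottle of cleaning concentrate ready for measuring out. First lay the loose measuring spoon flat in the empty half of the white spoon rest, parallel to the spoon that already lies there and with its bowl at the same end, and let go of it; then press the safety cap of the clamped bottle down, keep it pressed while you turn it anticlockwise to its stop, and lift it straight off. Finish while still holding the cap in the gripper, upright and about 7 cm higher than where it sat, right above the bottle, and leave everything else where it stands.

Things in the scene. Friction and masses are not known exactly. Their poses are not given: they have to be found in the camera images.
- jug: White square plastic bottle, 72 x 72 mm, clamped in a steel holder screwed to the worktop (base 88 x 88 x 8 mm): it cannot move. Origin on the worktop, on the bottle's vertical axis, z up. The shoulder ends 73 mm up; then a collar, 43 mm in diameter, up to 87.5 mm; above it the neck under the cap. Its yaw does not matter for opening it.
- cap_center (a point): Centre (half-way up) of the loose round grey ribbed push-and-turn cap: 56 mm diameter, 40 mm tall, about 40 g, z up. Closed, it is 116.5 mm above the worktop (cap from 96.5 to 136.5 mm). Grip it anywhere round it, best 5 to 12 mm above this centre; a grip of about 40 N slips neither when pressed nor when turned. Locked, it can neither turn nor come off.
- neck (a point): Top of the bottle's neck, inside the cap, 112 mm up on its axis; a sprung seal stands 11 mm above it and pushes the cap up: 5 N at rest plus 1 N per mm. Pressed down more than 5 mm the cap unlocks; firm stop 9 mm down (14 N). Kept down it turns anticlockwise seen from above (as the arrows on it) to a firm stop at 76 degrees; from 56 degrees to the stop it lifts straight off.
- rest: White ceramic spoon rest, a flat slab 165 (x) x 132 (y) x 10 mm with rounded edges, fixed to the worktop. Origin at the centre of its underside; x along its length, z up. A low ridge (4 mm wide, 2 mm high, 130 mm long) along y = 0 parts it into two lanes, centred at y = -32 mm (where spoon_a lies) and y = +32 mm (empty; lay the spoon here). Its surface is 10 mm above the worktop.
- spoon_a_mid (a point): Middle of the handle of the steel measuring spoon that already lies on the rest; same shape as the loose spoon; its x points along the spoon to the bowl, z up. Leave it alone.
- spoon_b_mid (a point): Middle of the handle of the loose steel measuring spoon that lies flat on the worktop (grip it here, across the handle), about 50 g, 138 mm long. x points along the spoon to the bowl, z up. The handle is a straight bar 12 mm wide and 9 mm thick, from 63 mm behind to 38 mm ahead of this point, which is 4.5 mm above what the spoon lies on.
- spoon_b_bowl (a point): Centre of the bowl of the loose spoon, 56 mm ahead (+x) of the handle's middle and 4.5 mm above what it lies on; the bowl is a round flat-bottomed cup, 36 mm across and 14 mm tall.
- tuna: Bystander: flat tin, 86 mm diameter, 40 mm tall, stands behind the work. Origin under its centre.
- honey: Bystander: honey jar, 68 x 73 mm, 90 mm tall. Origin under its centre.
- spice: Bystander: spice jar, 45 mm diameter, 106 mm tall. Origin under its centre.
Things that resemble listed ones, but are neither listed nor needed, are in the scene too. Of the things shaped like the part that bears cap_center, the grey one is meant.

How it is judged:
On the way, in this order (a step that is already met when the one before it is completed fails the run):
1. the loose spoon lies flat in the empty lane of the rest, parallel to the other with its bowl at the same end, and is let go (z of spoon_b_mid in the frame of rest between 0.008 and 0.024 m and y of spoon_b_mid in the frame of rest between 0.008 and 0.06 m and x of spoon_b_mid in the frame of rest between -0.045 and 0.045 m and x of spoon_b_bowl in the frame of rest above 0.015 m and angle between the x axis of spoon_b_mid and the x axis of spoon_a_mid, either way round below 0.3 rad and angle between spoon_b_mid's own z axis and vertical below 0.15 rad and contact force between the fingers and spoon_b below 0.1 N and linear speed of spoon_b below 0.02 m/s), for 0.2 s.
2. the cap is pressed down by more than 5 mm on the bottle (z of cap_center in the frame of jug below 0.1115 m and horizontal distance between cap_center and jug below 0.008 m), for 0.1 s.
3. the cap is turned free while it still sits on the neck (angle between the x axis of cap_center and the x axis of jug, either way round above 0.85 rad and z of cap_center in the frame of jug below 0.125 m and horizontal distance between cap_center and jug below 0.008 m), for 0.05 s.
At the end, for the whole second after the job is handed in: The gripper holds the cap still, upright within 17 degrees, 4 to 12 cm above where it sat, within 4 cm of the bottle's axis, clear of the bottle. The spoon lies released and flat in the empty lane (middle within 45 mm of the rest's lengthwise), within 17 degrees of the other, bowl at the same end (z of cap_center in the frame of jug between 0.156 and 0.237 m and horizontal distance between cap_center and jug below 0.04 m and angle between cap_center's own z axis and vertical below 0.3 rad and contact force between the fingers and cap above 1 N and contact force between cap and jug below 0.1 N and linear speed of cap below 0.03 m/s and z of spoon_b_mid in the frame of rest between 0.008 and 0.024 m and y of spoon_b_mid in the frame of rest between 0.008 and 0.06 m and x of spoon_b_mid in the frame of rest between -0.045 and 0.045 m and x of spoon_b_bowl in the frame of rest above 0.015 m and angle between the x axis of spoon_b_mid and the x axis of spoon_a_mid, either way round below 0.3 rad and angle between spoon_b_mid's own z axis and vertical below 0.15 rad and contact force between the fingers and spoon_b below 0.1 N); the arm keeps its last pose, push and grip.
It fails at once if a bystander is moved by more than 2 cm (distance of any of tuna, honey, spice from where it was at the start of the episode above 0.02 m).
It fails at once if the spoon that already lay on the rest is moved by more than 2 cm (distance of spoon_a_mid from where it was at the start of the episode above 0.02 m).
It also fails if it takes over 48 s, if anything falls off the work surface, if the arm or the gripper's body presses on something with over 40 N, if the wrist force passes 120 N, or if a joint passes its speed limit or range.

## Robot

A 6-joint arm with a two-finger parallel gripper is mounted at the origin on a cart in front of the work surface, level with it; the furniture and walls round the work are solid. World frame = base frame: x ahead of the robot, y to its left, z up, the work surface at z = 0. Lengths are in m, angles in rad, forces in N, time in s.
With the tool pointing down it reaches from about 0.375 to 0.9 m from the base axis. Payload 3.1 kg.
Tool frame: the origin (TCP) lies at the very end of the fingers, on their centre line; the grasp point (between the pads) lies behind it (r.grip_depth is the z of the grasp point in the tool frame, in m); z points along the fingers, y is the line along which they close (so a half turn about z gives the same grasp; the last joint's range is limited). The gripper opens to 87 mm and grips with 3 to 60 N. Pads are 19 mm wide; open, the fingers measure 117 mm over their backs; the gripper's body (75 mm by 190 mm) begins 51 mm behind the grasp point.
Start: joints at [-1.31, 0.527, 1.433, -0, 1.181, -0.178], TCP at [0.266, -0.566, 0.223] pointing down, gripper open.
Joint ranges: [-3.08, 3.08], [-0.75, 2.2], [0.22, 2.44], [-1.43, 4.57], [0, 2.65], [-2.85, 2.85]. Speed limits (rad/s): [2.79, 2.79, 3.14, 3.14, 3.14, 3.14].

## Interface

Orientations are given as a unit quaternion [x, y, z, w].
In Python, from bench import telemetry, cams, job, r gives the robot as it stands.
- The arm moves only by the shell command python3 -m jog 'ROWS'. ROWS is JSON, a list of rows, each a list of 5 numbers: the opening, from -1 (shut) to 1 (fully open), so that 0 is half open, then the shift along the tool's x, y, z in m, then the turn about the tool's z in degrees. In form: [[jaw, dx, dy, dz, roll], ...]. A call has 1 to 12 rows; each row shifts and turns the commanded pose from where the row before left it, along the tool's axes as they then stand; what a row does not reach is not made up. A row lasts 1/8 s, in which the tool goes at most 62.5 mm and 10.7 degrees, less where a joint would pass 70% of its speed; a pose out of reach is approached as far as the arm can. A call is refused whole if a number of a shift passes 0.0625 or a number of a turn 10.7, either way. A call with a gripper value outside its range is refused whole. The fingers move at their own pace and stop on an object; the grip force is fixed at half the most. Time passes only in rows, so rows that do not move let the fingers close. It gives the time, the measured TCP pose, the force, the opening and the grip force at its end, in the units of the state.
- telemetry.observe(): the state, without advancing time (a new reading comes with each control period).
- cams.grab_frame(name): name is "scene" or "top"; returns a dict with "img" (384x512x3 uint8, red, green, blue), "z_map" (384x512 float32, m along the optical axis (not along the pixel's ray), 0 where there is no reading), "mtx" (3x3 intrinsics, pixels), "k1" (the pictures are not rectified: a ray, as slopes to the right and down, at radius r is drawn at 1 + k1 r^2 times it, then the intrinsics apply), "rvec" (rotation vector, rad) and "tvec" (3), from world to camera coordinates, as OpenCV has them. Camera axes: x right, y down, z forward; pixel columns grow to the right and rows downward; lengths in m; the calibration is good to about 2 mm. A picture is of the moment at which its call begins.
- job.sign_off(): hands the job in; it is judged then, once.
Trained networks look in a picture, given as the dict that the camera call returned (one of the last four; its "shot" number tells which), for a name from the list of things; names that differ only in an ending like _2 or _b are one class to them, and where a whole thing is asked for, a point or a joint stands for the part that bears it (a point fixed in the world has none). Each returns a list of dicts, best first, with "conf" (0 to 1); they miss things now and then, are a little off and sometimes report something else, mostly with a low value. They report only what shows in the picture. A call takes as long as a camera call. They do not tell look-alikes from the thing itself.
- cams.look_for(target, picture): "extent" ([left, top, right, bottom] in pixels, round what is visible of it).
The state is a dict: "time_s": time; "q": joint angles; "joint_vel": joint speeds; "effort": joint torques, N m; "ee_pos": TCP position; "eef_rot": TCP orientation; "contact_force": force on the tool from outside, world axes, zero at the start; "wrist_torque": the same for the moment, N m; "gripper_width": opening from 0.0 (shut) to 1.0 (fully open); "finger_force": force on a finger pad.
Only numpy, scipy, OpenCV 4.12 (cv2) and the standard library are available. Lean on these libraries where they do the work, as an engineer would, in place of code of your own. Each camera call takes 0.05 s, during which the arm holds its last target. There are 200 camera calls.

## Working session

There is one attempt and no reset: what is moved stays moved. The work goes in short steps, Python scripts to look and compute and a shell command to move; the robot and the scene stay as the last step left them, time stands still between calls to the robot, and variables do not carry over. Pictures are saved under pics/ and viewed, at most 10 in all, crops included, and the job is handed in when it is done.

```bash
mkdir -p pics
cat > h.py <<'E'
import numpy as np, cv2
from bench import telemetry, cams, job, r
def cloud(f):
    h,w=f["z_map"].shape; u,v=np.meshgrid(np.arange(w),np.arange(h))
    K=np.array(f["mtx"]); k1=f["k1"]
    p=cv2.undistortPoints(np.stack([u,v],-1).reshape(-1,1,2).astype(np.float64),K,np.array([k1,0,0,0,0.])).reshape(h,w,2)
    z=f["z_map"][...,None]; c=np.concatenate([p*z,z],-1)
    R=cv2.Rodrigues(np.array(f["rvec"],float))[0]; P=(c-np.array(f["tvec"]).reshape(3))@R
    P[f["z_map"]==0]=np.nan
    return P
E
python3 - <<'E'
from h import *
s=telemetry.observe(); print(s, r.grip_depth)
F={n:cams.grab_frame(n) for n in("top","scene")}
import pickle; pickle.dump(F,open("f0.pkl","wb"))
for n,f in F.items():
    P=cloud(f); cv2.imwrite(f"pics/{n}0.png",f["img"][...,::-1])
    for t in("jug","cap_center","rest","spoon_b_mid","tuna","honey","spice"):
        for d in cams.look_for(t,f)[:4]:
            e=np.array(d["extent"]); u,v=int((e[0]+e[2])/2),int((e[1]+e[3])/2)
            print(n,t,round(d["conf"],2),e.round().astype(int),P[v,u].round(3))
E
```

```text
{'time_s': 0.0, 'q': array([-1.31049074e+00,  5.28447144e-01,  1.43393990e+00, -5.44053716e-05,
        1.18138463e+00, -1.78476990e-01]), 'joint_vel': array([-1.35803735e-03, -2.73337244e-05, -6.58323617e-04, -1.04933732e-03,
        3.90513625e-04,  5.81594138e-04]), 'effort': array([ 1.03320883e-03, -4.40046036e+01, -1.76590115e+01,  6.36162492e-02,
        5.83702116e-02, -1.55629732e-04]), 'ee_pos': array([ 0.26535222, -0.56504229,  0.22157137]), 'eef_rot': array([ 9.76027274e-01,  2.17645521e-01, -6.96979304e-05, -1.08757065e-03]), 'contact_force': array([-0.15954998,  0.87191254,  0.33272947]), 'wrist_torque': array([0.00234573, 0.03914151, 0.01007624]), 'finger_force': 0.0, 'gripper_width': 0.9982775320860825} -0.0187
top cap_center 0.8 [265 206 287 224] [ 0.507 -0.348  0.136]
top cap_center 0.74 [304 223 324 242] [ 0.461 -0.483  0.034]
top cap_center 0.72 [361 225 378 238] [ 0.459 -0.67   0.038]
top cap_center 0.56 [333 208 348 226] [ 0.508 -0.571  0.046]
top rest 0.68 [183 186 231 229] [ 0.552 -0.129  0.015]
top spoon_b_mid 0.66 [126 203 168 212] [0.556 0.073 0.002]
top spoon_b_mid 0.51 [255 158 270 171] [ 0.679 -0.313  0.087]
top tuna 0.8 [175 156 202 177] [ 0.687 -0.07   0.036]
top honey 0.64 [221 158 246 172] [ 0.676 -0.22   0.089]
top spice 0.68 [255 160 272 169] [ 0.679 -0.316  0.086]
scene jug 0.7 [230 169 247 202] [ 0.692 -0.292  0.076]
scene cap_center 0.86 [358 165 377 180] [ 0.456 -0.662  0.043]
scene cap_center 0.57 [341 175 350 192] [ 0.482 -0.572  0.033]
scene rest 0.83 [203 227 261 274] [ 0.549 -0.119  0.012]
scene spoon_b_mid 0.67 [159 274 204 305] [0.547 0.068 0.007]
scene tuna 0.72 [166 214 200 249] [ 0.693 -0.063  0.036]
scene honey 0.65 [207 182 230 220] [ 0.688 -0.202  0.067]
scene spice 0.75 [233 172 248 200] [ 0.688 -0.297  0.075]
scene spice 0.54 [200 226 262 276] [ 0.552 -0.115  0.013]
```

Run:
```python
import cv2
a=cv2.imread("pics/top0.png")[140:260,100:400]; b=cv2.imread("pics/scene0.png")[150:330,130:400]
import numpy as np
a=cv2.resize(a,(750,300),interpolation=2); b=cv2.resize(b,None,fx=2.9,fy=2.9,interpolation=2)
cv2.imwrite("pics/a.png",a); cv2.imwrite("pics/b.png",b)
```

```text
(no output)
```

View pics/a.png

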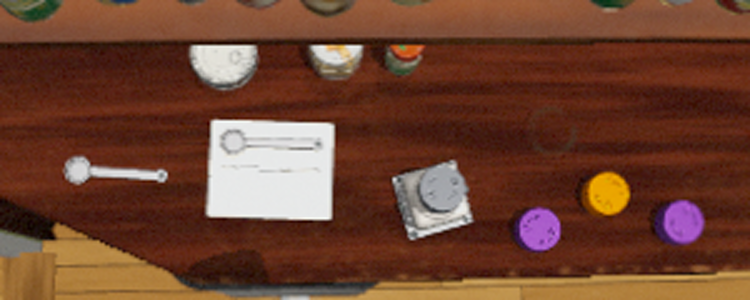

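View pics/b.png

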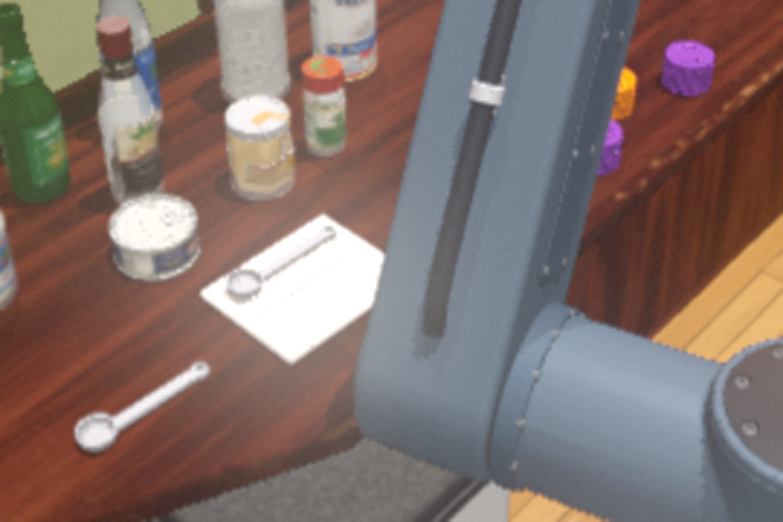

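The top view shows the loose spoon at about (146,209) with its bowl to the left, and the rest at (207,208). spoon_a is in the rest's far lane with its bowl to the left, so the near lane is the empty one. There are four cap-like things: grey (276,215), purple (314,232), orange (341,217) and purple (370,232). The grey one fits the description, and it's on the clamped bottle with its top at z=0.136. This crop confirms it. Next I'll measure precisely.

Run:
```python
from h import *
import pickle; F=pickle.load(open("f0.pkl","rb"))
def st(Q,n):
    m=Q[:,:2].mean(0); w,V=np.linalg.eigh(np.cov((Q[:,:2]-m).T)); a=V[:,1]; a=a*np.sign(a[1]); s=(Q[:,:2]-m)@a
    t=(Q[:,:2]-m)@np.array([-a[1],a[0]])
    print(n,len(Q),"mean",m.round(4),"yaw",np.degrees(np.arctan2(a[1],a[0])).round(1),"s",s.min().round(4),s.max().round(4),"ends",(m+a*s.min()).round(4),(m+a*s.max()).round(4),"z",np.median(Q[:,2]).round(4))
    hd=s<s.max()-.045
    p=np.polyfit(s[hd],t[hd],1); print("   handle slope deg",np.degrees(p[0]).round(2), "t0",p[1].round(4))
for n,f in F.items():
    P=cloud(f); C=f["img"].astype(int); g=C.min(-1)
    m=(g>95)&(P[...,0]>.45)&(P[...,0]<.63)&(P[...,1]>-.02)&(P[...,1]<.16)&(P[...,2]<.03)&(P[...,2]>-.01); st(P[m],n+" spoonb")
    R=(g>150)&(P[...,0]>.42)&(P[...,0]<.66)&(P[...,1]>-.24)&(P[...,1]<-.02)&(abs(P[...,2]-.01)<.012)
    Q=P[R]; rc=cv2.minAreaRect((Q[:,:2]*1000).astype(np.float32)); print(n,"rest",rc,np.median(Q[:,2]))
    m=(P[...,2]>.128)&(P[...,2]<.145)&(abs(P[...,0]-.5)<.06)&(abs(P[...,1]+.35)<.06)
    Q=P[m]
    if len(Q): 
        print(n,"cap",len(Q),Q.mean(0).round(4),cv2.minEnclosingCircle((Q[:,:2]*1000).astype(np.float32)),np.median(Q[:,2]))
        Q=P[(P[...,2]>.06)&(P[...,2]<.08)&(abs(P[...,0]-.5)<.09)&(abs(P[...,1]+.35)<.09)]; print("shoulder",len(Q),cv2.minAreaRect((Q[:,:2]*1000).astype(np.float32)))
    u=P[195:222,115:175] if n=="top" else None
    if n=="top":
        for k in range(198,218): print(k,' '.join("%3d"%x for x in g[k,120:172:2]))
```

```text
top spoonb 217 mean [0.5504 0.0842] yaw 85.4 s -0.0796 0.0563 ends [0.5439 0.0049] [0.5549 0.1403] z 0.0063
   handle slope deg -0.18 t0 -0.0001
top rest ((551.6260375976562, -134.32037353515625), (166.5776824951172, 130.7736358642578), 87.5895767211914) 0.009571131154242683
top cap 264 [ 0.5076 -0.3487  0.1359] ((508.042724609375, -348.592529296875), 27.92881965637207) 0.1362076133950671
shoulder 135 ((506.3487854003906, -348.38067626953125), (69.1574478149414, 67.33920288085938), 15.101876258850098)
198  31  28  19  21  13  20  14  16  20  17  24  28  23  17  17   4  22  26  14  17  16  13  15  26  25  22
199  18  13  34  20  27  21  27  22  25  21  29  25  24  26  25  24  23  28  27  16  30  12  21  33  23  25
200  31  18  22  15  27  19  16  23  27  21  23  27  27  19  24  19  23  15  18  18  26  15  18  25  26  26
201  29  22  30  30  15  20  28  28  25  29  25  14  21  27  18  26  28  23  16  19  18  25  12  26  21  24
202  14  34  18  22  37  83  91  26  23  26  28  23  24   8  11  26  20  23   4  21  26  12  19  26  25  19
203  26  18  20  24  90 173 189 101  25  22  25  18  
[... 1144 characters left out ...]
30  27  25  26  22  24  31  26  30  19  17  24  19  16  22  14  20  21  17  16   6  24  10   8  24
215  20  23  28  25  32  21  26   6  27  11  19  18  14  18  14  23  19  23  14   7  18   9   7   5  18  20
216  20  26  22  15  23  14  20  19  24  23  28  24  13  18  21  11  22  22  20  26  20  24  24  23  23  18
217  21  23  11  21  23   7   9  20  14  21  23  20  13  22  21  27  15  19  16  19  23   7  14  10  19  24
scene spoonb 417 mean [0.5517 0.0755] yaw 82.3 s -0.0993 0.0634 ends [ 0.5384 -0.0228] [0.5601 0.1384] z 0.0063
   handle slope deg -0.21 t0 -0.0
scene rest ((556.2523803710938, -140.483642578125), (177.2022705078125, 145.9296112060547), 87.91105651855469) 0.010232408947259807
```

```bash
cat > to.py <<'E'
import sys
from h import *
from scipy.spatial.transform import Rotation as R
s=telemetry.observe(); M=R.from_quat(s["eef_rot"]).as_matrix(); p=s["ee_pos"]
print("t",round(s["time_s"],2),"p",p.round(4),"yaw_x",np.degrees(np.arctan2(M[1,0],M[0,0])).round(2),"tilt",np.degrees(np.arccos(-M[2,2])).round(2),"j6",s["q"][5].round(2),"F",s["contact_force"].round(1),"w",round(s["gripper_width"],3),"ff",round(s["finger_force"],1))
if len(sys.argv)>3: print("tool shift",(M.T@(np.array(sys.argv[1:4],float)-p)).round(4))
E
python3 -m jog '[[-0.2,0,0,0,-10],[-0.2,0,0,0,-10],[-0.2,0,0,0,-10],[-0.2,0,0,0,-10],[-0.2,0,0,0,-10],[-0.2,0,0,0,-10],[-0.2,0,0,0,0],[-0.2,0,0,0,0]]'; python3 to.py 0.549 0.0675 0.12
```

```text
time_s: 1.8
ee_pos: [0.2656, -0.5658, 0.2226]
eef_rot: [0.737, 0.676, -0.0, 0.0]
contact_force: [0.2, 0.1, -0.9]
gripper_width: 0.401
finger_force: 0.0
t 1.8 p [ 0.2656 -0.5658  0.2226] yaw_x 85.0 tilt 0.0 j6 -1.22 F [ 0.2  0.1 -0.9] w 0.401 ff 0.0
tool shift [0.6556 0.2272 0.1025]
```

```bash
python3 -m jog '[[-0.2,0.05,0.019,0,0],[-0.2,0.05,0.019,0,0],[-0.2,0.05,0.019,0,0],[-0.2,0.05,0.019,0,0],[-0.2,0.05,0.019,0,0],[-0.2,0.05,0.019,0,0],[-0.2,0.05,0.019,0,0],[-0.2,0.05,0.019,0,0],[-0.2,0.05,0.019,0,0],[-0.2,0.05,0.018,0,0],[-0.2,0.05,0.018,0,0],[-0.2,0.05,0.01,0,0]]'; python3 -m jog '[[-0.2,0.05,0.009,0.03,0],[-0.2,0.006,0,0.03,0],[-0.2,0,0,0.03,0],[-0.2,0,0,0.03,0],[-0.2,0,0,0,0],[-0.2,0,0,0,0]]';python3 to.py 0.549 0.0675 0.003
```

```text
time_s: 3.3
ee_pos: [0.5338, 0.0153, 0.2228]
eef_rot: [0.737, 0.676, 0.0, 0.001]
contact_force: [-0.2, 0.2, 0.5]
gripper_width: 0.399
finger_force: 0.0
time_s: 4.05
ee_pos: [0.5471, 0.0686, 0.1034]
eef_rot: [0.737, 0.676, 0.001, 0.001]
contact_force: [-0.4, -0.1, 0.4]
gripper_width: 0.398
finger_force: 0.0
t 4.05 p [0.5471 0.0686 0.1034] yaw_x 85.09 tilt 0.09 j6 0.01 F [-0.4 -0.1  0.4] w 0.398 ff 0.0
tool shift [-0.001   0.0019  0.1004]
```

```bash
python3 -m jog '[[-0.2,-0.001,0.002,0.03,0],[-0.2,0,0,0.03,0],[-0.2,0,0,0.025,0],[-0.2,0,0,0.009,0],[-0.2,0,0,0.005,0],[-0.2,0,0,0,0],[-0.2,0,0,0,0]]'; python3 to.py 0.549 0.0675 0.002
```

```text
time_s: 4.92
ee_pos: [0.5489, 0.0676, 0.0045]
eef_rot: [0.736, 0.676, 0.001, 0.001]
contact_force: [-0.1, 0.4, -0.6]
gripper_width: 0.399
finger_force: 0.0
t 4.92 p [0.5489 0.0676 0.0045] yaw_x 85.14 tilt 0.1 j6 0.01 F [-0.1  0.4 -0.6] w 0.399 ff 0.0
tool shift [-0.0001  0.0001  0.0025]
```

Run:
```python
from h import *
for n,x,y,w,h in(("scene",110,220,140,105),("top",110,180,140,60)):
    f=cams.grab_frame(n); cv2.imwrite(f"pics/{n}1.png",f["img"][...,::-1])
a=cv2.resize(cv2.imread("pics/scene1.png")[230:320,130:250],(600,450),interpolation=2); cv2.imwrite("pics/c.png",a)
```

```text
(no output)
```

View pics/c.png

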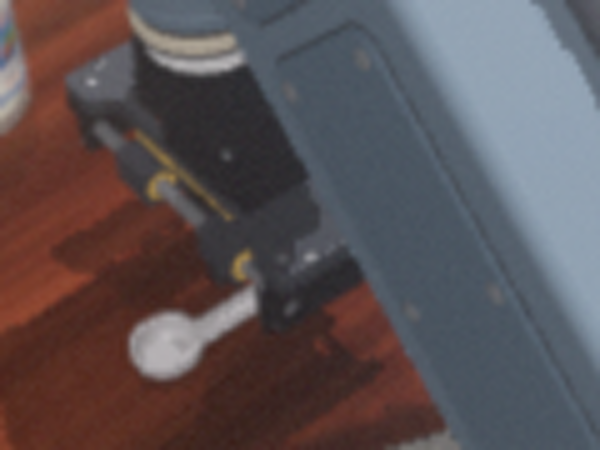

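The picture shows the gripper over the handle, with the bowl sticking out at crop (165,345). It looks lined up, so I'll grip and lift.

```bash
python3 -m jog '[[-0.2,0,0,0.0025,0],[-0.6,0,0,0,0],[-1,0,0,0,0],[-1,0,0,0,0],[-1,0,0,0,0],[-1,0,0,0,0]]';python3 -m jog '[[-1,0,0,-0.03,0],[-1,0,0,-0.03,0],[-1,0,0,-0.02,0],[-1,0,0,0,0],[-1,0,0,0,0]]'; python3 to.py 0.5197 -0.133 0.06
```

```text
time_s: 5.78
ee_pos: [0.5482, 0.0676, 0.001]
eef_rot: [0.736, 0.676, -0.0, -0.0]
contact_force: [-0.3, -0.8, -1.3]
gripper_width: 0.133
finger_force: 30.0
time_s: 6.4
ee_pos: [0.5476, 0.0676, 0.0804]
eef_rot: [0.736, 0.677, -0.0, -0.0]
contact_force: [0.3, 0.3, -0.7]
gripper_width: 0.135
finger_force: 30.0
t 6.4 p [0.5476 0.0676 0.0804] yaw_x 85.14 tilt 0.08 j6 0.01 F [ 0.3  0.3 -0.7] w 0.135 ff 30.0
tool shift [-0.2023 -0.0108  0.0204]
```

```bash
python3 -m jog '[[-1,-0.04,-0.002,0,0],[-1,-0.04,-0.002,0,0],[-1,-0.04,-0.002,0,0],[-1,-0.04,-0.002,0,0],[-1,-0.04,-0.003,0,-2.5],[-1,0,0,0,0],[-1,0,0,0,0]]'; python3 to.py 0.5197 -0.133 0.014
python3 - <<'E'
from h import *
f=cams.grab_frame("scene"); cv2.imwrite("pics/s2.png",f["img"][...,::-1])
cv2.imwrite("pics/d.png",cv2.resize(f["img"][190:310,150:310,::-1],(640,480),interpolation=2))
E
```

```text
time_s: 7.28
ee_pos: [0.5195, -0.1301, 0.0801]
eef_rot: [0.722, 0.692, -0.0, -0.001]
contact_force: [0.5, 1.4, -0.7]
gripper_width: 0.13
finger_force: 30.0
t 7.28 p [ 0.5195 -0.1301  0.0801] yaw_x 87.58 tilt 0.15 j6 -0.41 F [ 0.5  1.4 -0.7] w 0.13 ff 30.0
tool shift [-0.0029  0.0005  0.0661]
```

View pics/d.png

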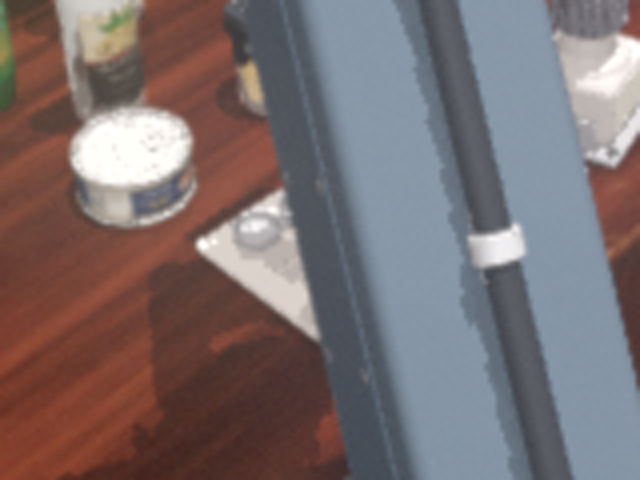

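The arm hides the spoon here. The grip of 11.3 mm at 30 N confirms it's still held, and spoon_a's bowl is untouched at crop (258,230). Lowering now.

```bash
python3 -m jog '[[-1,-0.003,0,0.025,0],[-1,0,0,0.025,0],[-1,0,0,0.012,0],[-1,0,0,0.006,0],[-1,0,0,0,0],[-1,0,0,0,0]]'; python3 to.py 0.5197 -0.133 0.0115
```

```text
time_s: 8.07
ee_pos: [0.5207, -0.1339, 0.0137]
eef_rot: [0.721, 0.692, 0.0, 0.001]
contact_force: [0.1, -0.2, -0.2]
gripper_width: 0.133
finger_force: 30.0
t 8.07 p [ 0.5207 -0.1339  0.0137] yaw_x 87.65 tilt 0.08 j6 -0.42 F [ 0.1 -0.2 -0.2] w 0.133 ff 30.0
tool shift [ 0.0008 -0.001   0.0022]
```

```bash
python3 -m jog '[[-1,0,0,0.002,0],[-1,0,0,0,0],[-0.75,0,0,0,0],[-0.5,0,0,0,0],[-0.5,0,0,0,0],[-0.5,0,0,0,0]]'; python3 -m jog '[[-0.5,0,0,-0.01,0],[-0.5,0,0,-0.03,0],[-0.5,0,0,-0.05,0],[0,0,0,-0.06,0],[1,0,0,-0.02,0],[1,0,0,0,0]]'; python3 to.py 0.5076 -0.3487 0.19
```

```text
time_s: 8.82
ee_pos: [0.5202, -0.1338, 0.0111]
eef_rot: [0.722, 0.692, 0.0, 0.0]
contact_force: [-0.1, 0.6, 1.5]
gripper_width: 0.242
finger_force: 0.0
time_s: 9.57
ee_pos: [0.5213, -0.1342, 0.1835]
eef_rot: [0.721, 0.692, 0.001, 0.003]
contact_force: [-0.8, 0.5, 0.3]
gripper_width: 0.505
finger_force: 0.0
t 9.57 p [ 0.5213 -0.1342  0.1835] yaw_x 87.65 tilt 0.31 j6 -0.42 F [-0.8  0.5  0.3] w 0.505 ff 0.0
tool shift [-0.2149 -0.0048 -0.006 ]
```

```bash
python3 -m jog '[[1,-0.043,-0.001,-0.001,0],[1,-0.043,-0.001,-0.001,0],[1,-0.043,-0.001,-0.001,0],[1,-0.043,-0.001,-0.001,0],[1,-0.043,-0.001,-0.001,0],[1,0,0,0,10],[1,0,0,0,10],[1,0,0,0,10],[1,0,0,0,10],[1,0,0,0,10],[1,0,0,0,10],[1,0,0,0,0]]'; python3 -m jog '[[1,0,0,0,0]]'; python3 to.py 0.5075 -0.3486 0.105
python3 - <<'E'
from h import *
f=cams.grab_frame("top"); P=cloud(f); g=f["img"].min(-1)
cv2.imwrite("pics/e.png",cv2.resize(f["img"][170:250,150:310,::-1],(800,400),interpolation=2))
Q=P[(P[...,2]>.128)&(P[...,2]<.145)&(abs(P[...,0]-.5)<.06)&(abs(P[...,1]+.35)<.06)]
print(len(Q),Q.mean(0))
E
```

```text
time_s: 11.08
ee_pos: [0.5055, -0.3476, 0.1842]
eef_rot: [0.971, 0.24, -0.001, -0.002]
contact_force: [-0.2, 0.2, -0.1]
gripper_width: 0.999
finger_force: 0.0
time_s: 11.2
ee_pos: [0.5058, -0.3479, 0.185]
eef_rot: [0.971, 0.24, -0.001, -0.001]
contact_force: [0.0, -0.0, 0.5]
gripper_width: 0.998
finger_force: 0.0
t 11.2 p [ 0.5058 -0.3479  0.185 ] yaw_x 27.78 tilt 0.12 j6 0.3 F [ 0.  -0.   0.5] w 0.998 ff 0.0
tool shift [0.0012 0.0015 0.08  ]
0 [nan nan nan]<stdin>:5: RuntimeWarning: Mean of empty slice.
  ret = um.true_divide(
```

View pics/e.png

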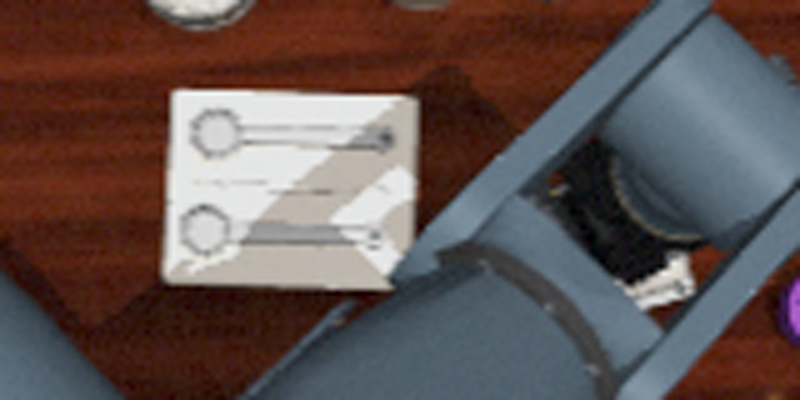

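The spoon lies parallel to spoon_a in the near lane. Both bowls are on the left, at crop (207,228) and (215,130). Next I'll descend onto the cap and grip it.

```bash
python3 -m jog '[[1,0.001,0.0015,0.03,0],[1,0,0,0.03,0],[1,0,0,0.015,0],[1,0,0,0.004,0],[1,0,0,0,0],[1,0,0,0,0]]'; python3 to.py 0.5075 -0.3486 0.106; python3 -m jog '[[0.3,0,0,0,0],[-0.2,0,0,0,0],[-1,0,0,0,0],[-1,0,0,0,0],[-1,0,0,0,0],[-1,0,0,0,0],[-1,0,0,0,0]]'; python3 to.py 0.5075 -0.3486 0.106
```

```text
time_s: 12.0
ee_pos: [0.5086, -0.3499, 0.1082]
eef_rot: [0.971, 0.239, 0.001, 0.001]
contact_force: [0.4, 0.0, 0.6]
gripper_width: 0.999
finger_force: 0.0
t 12.0 p [ 0.5086 -0.3499  0.1082] yaw_x 27.65 tilt 0.13 j6 0.3 F [0.4 0.  0.6] w 0.999 ff 0.0
tool shift [-0.0004 -0.0016  0.0022]
time_s: 12.88
ee_pos: [0.5085, -0.3503, 0.1073]
eef_rot: [0.971, 0.239, 0.0, 0.001]
contact_force: [1.7, -4.1, -1.0]
gripper_width: 0.627
finger_force: 30.0
t 12.88 p [ 0.5085 -0.3503  0.1073] yaw_x 27.64 tilt 0.14 j6 0.3 F [ 1.7 -4.1 -1. ] w 0.627 ff 30.0
tool shift [-0.0001 -0.002   0.0013]
```

```bash
python3 -m jog '[[-1,0,0.001,0,0],[-1,0,0,0.002,0],[-1,0,0,0.002,0],[-1,0,0,0.002,0],[-1,0,0,0.002,0],[-1,0,0,0,0],[-1,0,0,0,0]]'; python3 to.py
```

```text
time_s: 13.75
ee_pos: [0.5086, -0.3503, 0.1009]
eef_rot: [0.971, 0.239, 0.0, 0.001]
contact_force: [-1.5, -0.3, 10.2]
gripper_width: 0.627
finger_force: 30.0
t 13.75 p [ 0.5086 -0.3503  0.1009] yaw_x 27.66 tilt 0.07 j6 0.3 F [-1.5 -0.3 10.2] w 0.627 ff 30.0
```

```bash
python3 -m jog '[[-1,0,0,0.002,0],[-1,0,0,0,0]]'; python3 to.py; python3 -m jog '[[-1,0,0,0,-6],[-1,0,0,0,-6],[-1,0,0,0,-6],[-1,0,0,0,0]]'; python3 to.py
```

```text
time_s: 14.0
ee_pos: [0.5086, -0.3503, 0.0991]
eef_rot: [0.971, 0.239, 0.0, 0.001]
contact_force: [-1.3, -0.2, 12.6]
gripper_width: 0.63
finger_force: 30.0
t 14.0 p [ 0.5086 -0.3503  0.0991] yaw_x 27.66 tilt 0.07 j6 0.3 F [-1.3 -0.2 12.6] w 0.63 ff 30.0
time_s: 14.5
ee_pos: [0.5088, -0.3499, 0.0993]
eef_rot: [0.922, 0.388, 0.0, 0.0]
contact_force: [-1.0, 1.1, 12.6]
gripper_width: 0.627
finger_force: 30.0
t 14.5 p [ 0.5088 -0.3499  0.0993] yaw_x 45.69 tilt 0.07 j6 -0.01 F [-1.   1.1 12.6] w 0.627 ff 30.0
```

```bash
python3 -m jog '[[-1,0,0,0,-7],[-1,0,0,0,-7],[-1,0,0,0,-7],[-1,0,0,0,-7],[-1,0,0,0,-7],[-1,0,0,0,-7],[-1,0,0,0,-7],[-1,0,0,0,-6],[-1,0,0,0,0],[-1,0,0,0,0]]'; python3 to.py;  python3 -c "
from h import *;print(telemetry.observe()['wrist_torque'])"; python3 -m jog '[[-1,0,0,0,-4],[-1,0,0,0,0],[-1,0,0,0,0]]'; python3 to.py;  python3 -c "
from h import *;print(telemetry.observe()['wrist_torque'])"
```

```text
time_s: 15.75
ee_pos: [0.5082, -0.3496, 0.0991]
eef_rot: [0.639, 0.769, 0.0, -0.0]
contact_force: [-2.7, -0.3, 12.6]
gripper_width: 0.629
finger_force: 30.0
t 15.75 p [ 0.5082 -0.3496  0.0991] yaw_x 100.57 tilt 0.04 j6 -0.97 F [-2.7 -0.3 12.6] w 0.629 ff 30.0
[ 0.05035328  0.26544799 -0.34940875]
time_s: 16.12
ee_pos: [0.5077, -0.3494, 0.0991]
eef_rot: [0.612, 0.791, 0.0, -0.001]
contact_force: [-3.3, 0.9, 12.5]
gripper_width: 0.625
finger_force: 30.0
t 16.12 p [ 0.5077 -0.3494  0.0991] yaw_x 104.48 tilt 0.09 j6 -1.04 F [-3.3  0.9 12.5] w 0.625 ff 30.0
[ 0.01842334  0.6243183  -0.71484288]
```

The turning torque rises at about 76.8°, so the cap is at its stop. Lifting it straight up.

```bash
python3 -m jog '[[-1,0,0,-0.004,0],[-1,0,0,-0.006,0],[-1,0,0,-0.01,0],[-1,0,0,0,0]]'; python3 -m jog '[[-1,0,0,-0.015,0],[-1,0,0,-0.02,0],[-1,0,0,-0.016,0],[-1,0,0,-0.006,0],[-1,0,0,0,0],[-1,0,0,0,0],[-1,0,0,0,0]]'; python3 to.py
python3 - <<'E'
from h import *
a=cams.grab_frame("scene"); f=cams.grab_frame("top")
A=cv2.resize(a["img"][130:280,200:400,::-1],(400,300),interpolation=2); B=cv2.resize(f["img"][170:270,150:350,::-1],(600,300),interpolation=2)
B=B[:,:400]
cv2.imwrite("pics/f.png",np.hstack([A,B]))
P=cloud(a)
for d in cams.look_for("cap_center",a)[:4]:
    e=np.array(d["extent"]); print(round(d["conf"],2),e.round(),P[int((e[1]+e[3])/2),int((e[0]+e[2])/2)].round(3))
E
```

```text
time_s: 16.62
ee_pos: [0.508, -0.3492, 0.1172]
eef_rot: [0.611, 0.792, 0.0, -0.001]
contact_force: [0.9, 0.4, -1.1]
gripper_width: 0.63
finger_force: 30.0
time_s: 17.5
ee_pos: [0.508, -0.3498, 0.1732]
eef_rot: [0.611, 0.791, 0.0, -0.001]
contact_force: [-0.4, -0.8, -0.5]
gripper_width: 0.626
finger_force: 30.0
t 17.5 p [ 0.508  -0.3498  0.1732] yaw_x 104.64 tilt 0.1 j6 -1.04 F [-0.4 -0.8 -0.5] w 0.626 ff 30.0
0.81 [326. 187. 344. 211.] [ 0.452 -0.473  0.043]
0.65 [332. 173. 352. 191.] [ 0.488 -0.564  0.039]
0.59 [358. 164. 372. 183.] [ 0.46  -0.657  0.04 ]
0.31 [232. 170. 242. 201.] [ 0.704 -0.295  0.069]
```

View pics/f.png

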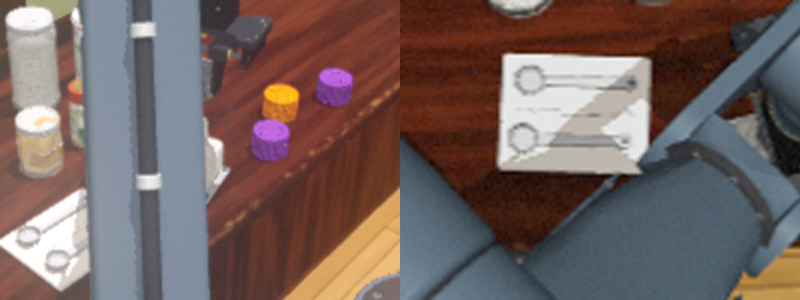

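The spoon is still in its lane. The cap is hidden behind the arm, but the gripper still reads 54 mm at 30 N with no outside force, 66 mm above the closed position.

```bash
python3 -c "
from h import *;print(job.sign_off())"
```

```text
the job is handed in; nothing more can be done
None
```

I handed the job in at about 17.6 s: the spoon lies released in the empty lane, parallel to the other with its bowl at the same end, and the unlocked cap is held about 66 mm above where it sat, though at the end the arm hid it from both cameras, so that rests on gripper readings (54 mm opening, 30 N grip), and no verdict came back.

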